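# Re-clamp a valve body hard against the stop of its nest

## Robot

A 6-joint arm with a two-finger parallel gripper is mounted at the origin on a cart in front of the work surface, level with it; the furniture and walls round the work are solid. World frame = base frame: x ahead of the robot, y to its left, z up, the work surface at z = 0. Lengths are in m, angles in rad, forces in N, time in s.
With the tool pointing down it reaches from about 0.325 to 0.9 m from the base axis. Payload 3.5 kg.
Tool frame: the origin (TCP) lies between the finger pads; the fingertips stand 8 mm ahead of it and the grasp point (between the pads) lies 11 mm behind it (manip.nose_length is the z of the fingertips in the tool frame, in m); z points along the fingers, y is the line along which they close (so a half turn about z gives the same grasp; the last joint's range is limited). The gripper opens to 85 mm and grips with 20 to 120 N. Pads are 22 mm wide; open, the fingers measure 114 mm over their backs; the gripper's body (76 mm by 85 mm) begins 54 mm behind the grasp point. The pads swing forward as they close: fully open they stand 13 mm farther back than shut.
Start: joints at [1.13, 0.276, -0.026, 1.268, 0, 1.467], TCP at [0.207, 0.59, 0.239] pointing down, gripper open.
Joint ranges: [-3.12, 3.12], [-0.85, 1.88], [-1.08, 1.24], [-1.95, 2.15], [-1.57, 1.53], [-3.14, 3.14]. Speed limits (rad/s): [2.57, 2.57, 3.14, 3.14, 3.14, 3.14].

## Interface

Orientations are given as a rotation vector (axis times angle).
In Python, from plant import manip gives the robot as it stands.
- The arm moves only by the tool arm_command, never from a script. Its argument "plan" is a list that holds one entry, the list of rows, each a list of 5 numbers: the opening, from 0 (shut) to 1 (fully open), then the shift along the tool's x, y, z in cm, then the turn about the tool's z in rad. A call has 1 to 20 rows; each row is the pose to reach, as a shift and turn from the pose commanded when the call began, along the tool's axes at that moment; what a row does not reach only later rows make up. A row lasts 1/10 s, in which the tool goes at most 50 mm and 8.59 degrees, less where a joint would pass 70% of its speed; a pose out of reach is approached as far as the arm can. A call with a gripper value outside its range is refused whole. The fingers move at their own pace and stop on an object; the grip force is fixed at half the most. Time passes only in rows, so rows that repeat a pose let the fingers close. It gives the time, the measured TCP pose, the force, the opening and the grip force at its end, in the units of the state.
- manip.get_obs(): the state, without advancing time (a new reading comes with each control period).
- manip.capture(name): name is "scene" or "top" or "wrist"; returns (picture, depth): 384x512x3 uint8, red, green, blue; 384x512 float32, m along the optical axis (not along the pixel's ray), 0 where there is no reading.
- manip.camera_info(name): a dict with "intrinsics" (3x3 intrinsics, pixels), "world_from_camera" (4x4, takes a point from camera to world coordinates); the wrist camera has in their place "mount" (4x4, takes a point from camera to tool coordinates, whose origin is the TCP and whose axes are the flange's). Camera axes: x right, y down, z forward; pixel columns grow to the right and rows downward; lengths in m; the calibration is good to about 2 mm. A picture is of the moment at which its call begins: read the wrist's pose just before it. camera_info takes no time and is no camera call.
- manip.job_done(): hands the job in; it is judged then, once.
The state is a dict: "t": time; "qpos": joint angles; "dq": joint speeds; "effort": joint torques, N m; "position": TCP position; "tool_rot": TCP orientation; "wrist_force": force on the tool from outside, world axes, zero at the start; "wrist_torque": the same for the moment, N m; "grip_width": finger opening in m; "finger_force": force on a finger pad.
Only numpy, scipy, OpenCV 4.12 (cv2) and the standard library are available. Lean on these libraries where they do the work, as an engineer would, in place of code of your own. Each camera call takes 0.05 s, during which the arm holds its last target. There are 200 camera calls.

## Task

The valve body was clamped in its nest a little short of the end stop. Swing the toggle clamp fully open, slide the valve body along the nest until its pipe end rests flush against the stop (press gently, do not ram it), then swing the handle fully home again so that the clamp locks over centre on the pipe. Leave the jar and the round dish beside the nest alone.

Things in the scene. Friction and masses are not known exactly. Their poses are not given: they have to be found in the camera images.
- nest: fixed aluminium base plate, 150 x 400 x 12 mm (x, y, z); origin on the bench on its centre line. The stop stands at its -y end, the toggle clamp at its +y end. The valve body stands on the plate and can only slide along y, with about 3 mm play at each side, between two low rails (tops 28 mm above the bench) beside its foot and two cheeks (64 mm) beside its -y pipe
- stop_face (a point): middle of the flat face of the stop (steel post 74 mm wide, top 82 mm above the bench) that the pipe end must touch; on the nest's centre line, 52 mm above the bench, axes as the nest's
- stop: the steel stop post at the -y end of the nest; origin on the plate under its face, axes as the nest's
- valve: loose black valve body, 124 x 224 x 131 mm, 0.74 kg; origin: middle of its underside, axes nearly the nest's. Flange radius 58 mm, 77 to 112 mm up; pipe stubs of 72 mm diameter to +y and -y, ends 112 mm from the middle, tops 76 mm up; hexagon on top, 112 to 131 mm up, 50 mm across the flats that face +x and -x, 58 mm long in y
- pipe_end (a point): centre of the end face of the valve's -y pipe (40 mm above its foot), axes as the valve's. It starts some 8 to 20 mm short of the stop along the nest's y
- hex_top (a point): centre of the top of the valve's hexagon
- clamp_handle (a joint): angle of the clamp handle, rad: 0 = home, clamp locked (as at the start); grows as it swings away from the valve to 1.25 = fully open. The linked arm presses hardest at about 0.13 (dead centre), is off the pipe above 0.5 and slants up by 0.85 rad when fully open. Short of dead centre it does not lock
- clamp_knob (a point): centre of the black drum-shaped knob (36 mm diameter, 34 mm long along the nest's x, flat ends) at the end of the clamp handle, 136 mm from its hinge. When home it is 174 mm above the bench and 16 mm from the hinge towards the valve; when fully open 123 mm from the hinge away from the valve and 97 mm above the bench. It can turn between fingers that pinch its flat ends
- handle_hinge (a point): point on the axis of the handle's hinge, 39 mm above the bench; the hinge axis is the nest's x axis and the handle opens towards +y
- clamp_pad: sprung rubber pad, 20 mm diameter, under the end of the clamp arm, 100 mm from the arm's hinge; origin at the middle of its underside, which presses on top of the valve's +y pipe when the clamp is locked (about 20 N)
- dish: low round dish with a lid, 66 mm diameter, 26 mm high, on the bench at the clamp's end of the nest; origin at its underside; leave alone
- jar: small jar with a screw lid, 63 mm diameter, 53 mm high, standing on the bench beyond the stop; origin at its underside; leave alone

How it is judged:
By the outcome, as a careful person would: the job done as asked, in the order asked, and still so for the second after the job is handed in, with the robot touching nothing.
It also fails if it takes over 67 s, if anything falls off the work surface, if the arm or the gripper's body presses on something with over 40 N, if the wrist force passes 120 N, or if a joint passes its speed limit or range.

## Working session

There is one attempt and no reset: what is moved stays moved. The work goes in short steps, Python scripts to look and compute and a tool call to move; the robot and the scene stay as the last step left them, time stands still between calls to the robot, and variables do not carry over. Pictures are saved under pics/ and viewed, at most 10 in all, crops included, and the job is handed in when it is done.

Besides the shell and the picture viewer there is one more tool, called after ">>>" as name([rows], argument=value, ...), one row to a line, values as JSON. arm_command: Moves the arm, as the interface text tells. Its arguments: {"type":"object","properties":{"plan":{"type":"array"}},"required":["plan"]}

```bash
ls; mkdir -p pics
cat > h.py <<'E'
import numpy as np, cv2
from plant import manip
from scipy.spatial.transform import Rotation as R
def cloud(n):
    o=manip.get_obs(); im,d=manip.capture(n); c=manip.camera_info(n)
    K=np.array(c["intrinsics"])
    if n=="wrist":
        T=np.eye(4);T[:3,:3]=R.from_rotvec(o["tool_rot"]).as_matrix();T[:3,3]=o["position"];M=T@np.array(c["mount"])
    else: M=np.array(c["world_from_camera"])
    v,u=np.mgrid[:384,:512]
    P=np.stack([(u-K[0,2])/K[0,0]*d,(v-K[1,2])/K[1,1]*d,d,np.ones_like(d)],-1)@M.T
    P=P[...,:3]; P[d==0]=np.nan
    return im,P
def save(n,im): cv2.imwrite("pics/"+n,cv2.cvtColor(im,cv2.COLOR_RGB2BGR))
E
python3 - <<'E'
from h import *
for n in("scene","top"):
    im,P=cloud(n); save(n+"0.png",im); np.save(n+".npy",P); c=manip.camera_info(n); print(n,np.round(c["world_from_camera"],2).tolist())
o=manip.get_obs();print(o)
print(R.from_rotvec(o["tool_rot"]).as_matrix().round(2))
E
```

```text
pics
scene [[0.59, -0.37, 0.72, -0.64], [-0.81, -0.29, 0.51, -0.77], [0.02, -0.88, -0.47, 0.84], [0.0, 0.0, 0.0, 1.0]]
top [[0.03, -0.99, 0.1, 0.35], [-1.0, -0.03, 0.02, 0.02], [-0.01, -0.1, -0.99, 1.26], [0.0, 0.0, 0.0, 1.0]]
{'t': 0.1, 'qpos': array([ 1.12962505e+00,  2.77073062e-01, -2.77050374e-02,  1.26798722e+00,
       -9.30219423e-06,  1.46741256e+00]), 'dq': array([ 3.01548308e-04,  8.71140073e-06,  4.32262811e-03,  4.68869818e-04,
       -1.73773491e-04,  9.83632085e-04]), 'effort': array([ 4.57555407e-04, -4.46706069e+01,  2.96128947e+01,  8.46265757e-03,
       -1.13703531e-04,  1.28490136e-06]), 'position': array([0.20684248, 0.58907677, 0.23827971]), 'tool_rot': array([-5.27988670e-01, -3.09637740e+00,  2.98237986e-03]), 'wrist_force': array([ 0.08671759, -0.19151963, -0.12325965]), 'wrist_torque': array([-0.00544237, -0.03485352,  0.00841709]), 'finger_force': 0.0, 'grip_width': 0.08518627133481876}
[[-0.94  0.33 -0.  ]
 [ 0.33  0.94 -0.  ]
 [ 0.   -0.   -1.  ]]
```

View pics/scene0.png

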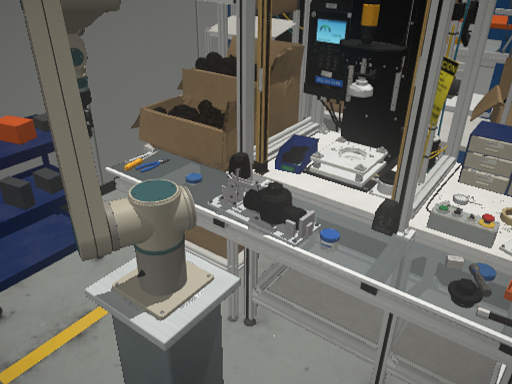

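View pics/top0.png

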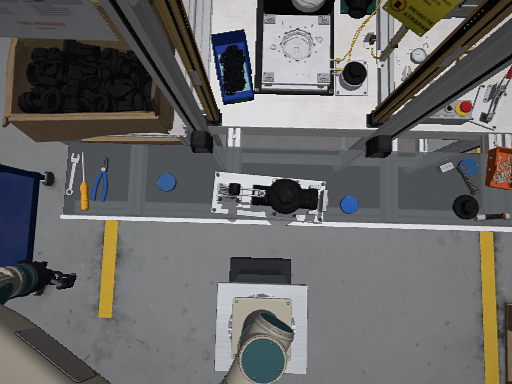

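The top view shows the nest at about (270,195), slightly turned. The clamp knob is near (234,190), the hexagon near (287,195), the stop near (320,205), the jar at (349,205) and the dish at (167,182).

Run:
```python
from h import *
P=np.load("top.npy"); im=cv2.imread("pics/top0.png")
sub=P[165:228,205:335]; 
m=(sub[...,2]>0.006)&(sub[...,2]<0.2)
pts=sub[m]; print(m.sum(), np.nanmin(pts,0),np.nanmax(pts,0))
r=cv2.minAreaRect(pts[:,:2].astype(np.float32)); print("plate",r)
for (u,v) in[(167,182),(349,205),(200,140),(378,145),(287,195)]: print(u,v,P[v,u].round(3))
print((np.nan_to_num(P[176:222:2,208:332:3,2])*1000).astype(int).tolist().__str__().replace("], [","\n"))
big=cv2.resize(im[165:230,205:365],None,fx=5,fy=5,interpolation=cv2.INTER_CUBIC); cv2.imwrite("pics/topc.png",big)
```

```text
4761 [ 0.35979249 -0.24568978  0.00600496] [0.5801084  0.21446052 0.19669952]
plate ((0.4661579728126526, -0.016280770301818848), (0.21690799295902252, 0.45951181650161743), 1.5096138715744019)
167 182 [0.5   0.35  0.026]
349 205 [ 0.434 -0.291  0.054]
200 140 [0.636 0.225 0.105]
378 145 [ 0.634 -0.374  0.106]
287 195 [ 0.454 -0.069  0.144]
[[4, 0, -1, 10, 14, 13, 12, 12, 13, 10, 7, 13, 8, 16, 9, 13, 14, 13, 15, 14, 12, 9, 3, -1, 4, 1, -1, 2, 1, 1, 1, 2, 1, 2, -1, -1, 5, 1, -4, -6, -2, 0
0, 1, 1, 11, 15, 19, 11, 8, 14, 13, 15, 12, 13, 8, 12, 12, 11, 10, 19, 13, 14, 9, 14, 12, 13, 15, 100, 17, 10, 3, 2, 0, 6, 0, 4, 1, 2, 1, 0, 2, -1, 7
1, 0, 12, 10, 13, 9, 10, 11, 17, 13, 10, 13, 9, 12, 10, 15, 15, 15, 8, 9, 12, 11, 29, 104, 111, 112, 112, 116, 100, 27, 15, 11, 12, 15, 9, 8, 0, 0, 4, 0, 0, -2
0, 2, 0, 13, 10, 12, 17, 13, 9, 10, 13, 12, 11, 9, 10, 10, 10, 16, 15, 12, 11, 12, 98, 110, 120, 117, 119, 118, 115, 114, 35, 15, 10, 11, 15, 11, 11, 7, 16, 10, 0, 4
2, -3, 12, 8, 23, 19, 12, 179, 190, 189, 189, 12, 13, 12, 12, 16, 10, 8, 11, 11, 13, 17, 113, 120, 123, 123, 120, 120, 123, 113, 10
[... 2401 characters left out ...]
13, 14, 9, 29, 36, 12, 100, 108, 108, 99, 14, 12, 14, 13, 12, 43, 65, 62, 66, 14, 14, 1, 1, 0
-5, -3, -1, 0, 0, 0, -1, 0, 12, 10, 12, 11, 13, 13, 13, 12, 9, 12, 9, 10, 18, 25, 34, 25, 31, 27, 72, 26, 27, 0, 13, 12, 9, 27, 50, 61, 68, 12, 13, 1, 0, 4
-1, -3, -1, -2, 4, 0, 0, 1, -5, 4, -2, 0, 0, -2, -3, 9, 13, 9, 12, 13, 12, 14, 8, 13, 17, 29, 31, 30, 30, 36, 16, 13, 12, 13, 9, 15, 14, 9, 11, -1, -2, 0
-2, -2, 0, 0, -2, -2, -1, 2, -4, 1, -1, 0, -3, -3, -3, -3, 0, 2, -1, -3, -1, 0, 13, 10, 12, 7, 12, 12, 14, 13, 9, 11, 11, 13, 12, 13, 10, 14, 6, 2, 0, 4
0, 0, -1, 4, -2, 4, 2, -1, 1, 3, 4, 0, 5, 0, 5, 0, 0, 2, -3, 3, 0, 1, -1, 0, 2, 0, -2, 0, 0, 10, 8, 14, 11, 12, 16, 12, 11, 13, 16, 3, -1, -2]]
```

View pics/topc.png

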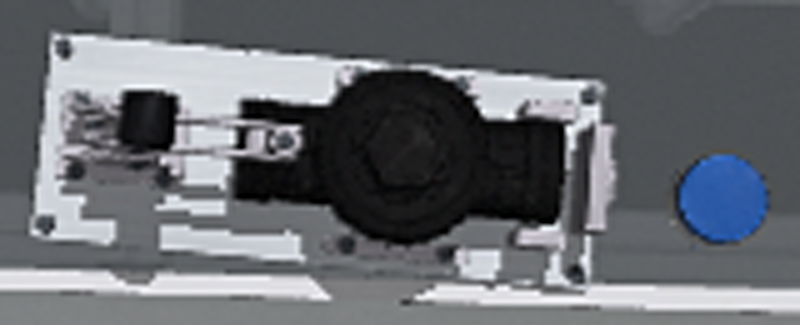

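The crop shows the knob at about (148,120), the pad at (285,142), the hexagon at (405,140), and a dark gap between the pipe end at x≈560 and the stop post at 590–610. Next I'll fit the nest frame.

```bash
cat >> h.py <<'E'
def fit(P,box):
    """nest pose from the plate outline: returns centre xy, yaw of nest y axis minus world y"""
    v0,v1,u0,u1=box; s=P[v0:v1,u0:u1]; z=cv2.medianBlur(np.nan_to_num(s[...,2]).astype(np.float32),3)
    m=((z>0.0065)&(s[...,1]>-.26)&(s[...,1]<.25)).astype(np.uint8)
    m=cv2.morphologyEx(m,cv2.MORPH_OPEN,np.ones((3,3)))
    n,l,st,_=cv2.connectedComponentsWithStats(m); k=1+st[1:,4].argmax(); return s[l==k]
E
python3 - <<'E'
from h import *
from scipy.optimize import minimize
P=np.load("top.npy"); p=fit(P,(150,235,195,345)); 
print(cv2.minAreaRect(p[:,:2].astype(np.float32)))
# low plate points only: fit rectangle by trimmed percentile edges
best=None
q=p[(p[:,2]<0.022)]
for a in np.radians(np.arange(-8,8,.25)):
    c,s=np.cos(a),np.sin(a); x=q[:,0]*c+q[:,1]*s; y=-q[:,0]*s+q[:,1]*c
    e=[np.percentile(x,1.),np.percentile(x,99.),np.percentile(y,.5),np.percentile(y,99.5)]
    A=(e[1]-e[0])*(e[3]-e[2])
    if best is None or A<best[0]: best=(A,a,e)
A,a,e=best; print(np.degrees(a),np.diff(e)[[0,2]],e)
c,s=np.cos(a),np.sin(a); x=(e[0]+e[1])/2;y=(e[2]+e[3])/2
print("centre",x*c-y*s,x*s+y*c)
def loc(n,m): w=p[m]; print(n,w.mean(0).round(4),"nest",(w.mean(0)[0]*c+w.mean(0)[1]*s-x).round(4),(-w.mean(0)[0]*s+w.mean(0)[1]*c-y).round(4),m.sum(),np.ptp(w,0).round(3))
loc("knob",(p[:,2]>.165)); loc("hex",(p[:,2]>.136)&(p[:,2]<.155)&(p[:,1]<0))
loc("stop",(p[:,2]>.076)&(p[:,1]<-.19))
E
```

```text
((0.4599911868572235, -0.01455940306186676), (0.40450406074523926, 0.15190687775611877), 86.34222412109375)
-3.7499999999999996 [0.1481348  0.39531603] [np.float64(0.3848940866117398), np.float64(0.5330288849161371), np.float64(-0.17895346608304324), np.float64(0.21636256800904205)]
centre 0.4592021501562181 -0.011353014281477166
knob [0.4651 0.0988 0.188 ] nest -0.0014 0.1103 128 [0.034 0.034 0.027]
hex [ 0.456  -0.0657  0.1426] nest 0.0004 -0.0544 199 [0.048 0.051 0.014]
stop [ 0.4454 -0.1998  0.0828] nest -0.0014 -0.1889 90 [0.071 0.014 0.01 ]
```

>>> arm_command([
  [[1, -40.6, -37.6, -2.2, 1.297], [1, -40.6, -37.6, -2.2, 1.297], [1, -40.6, -37.6, -2.2, 1.297], [1, -40.6, -37.6, -2.2, 1.297], [1, -40.6, -37.6, -2.2, 1.297], [1, -40.6, -37.6, -2.2, 1.297], [1, -40.6, -37.6, -2.2, 1.297], [1, -40.6, -37.6, -2.2, 1.297], [1, -40.6, -37.6, -2.2, 1.297], [1, -40.6, -37.6, -2.2, 1.297], [1, -40.6, -37.6, -2.2, 1.297], [1, -40.6, -37.6, -2.2, 1.297], [1, -40.6, -37.6, -2.2, 1.297], [1, -40.6, -37.6, -2.2, 1.297], [1, -40.6, -37.6, -2.2, 1.297], [1, -40.6, -37.6, -2.2, 1.297]],
])

```text
t: 1.7
position: [0.4649, 0.1016, 0.2612]
tool_rot: [-2.288, -2.152, 0.0]
wrist_force: [0.1, -0.3, -0.2]
grip_width: 0.0856
finger_force: 0.0
```

```bash
cat >> h.py <<'E'
def shift(target,yaw=None):
    o=manip.get_obs(); M=R.from_rotvec(o["tool_rot"]).as_matrix()
    print("pos",o["position"].round(4),"tool->target cm",(M.T@(np.array(target)-o["position"])*100).round(2),"tool y",M[:,1].round(3),"F",o["wrist_force"].round(1),"t",o["t"])
E
python3 - <<'E'
from h import *
im,P=cloud("wrist"); save("w1.png",im); np.save("w1.npy",P)
q=P.reshape(-1,3); q=q[~np.isnan(q[:,0])]
k=q[(q[:,2]>.16)&(q[:,2]<.2)&(abs(q[:,1]-.1)<.05)&(abs(q[:,0]-.466)<.06)]
if len(k): print(len(k),np.percentile(k,[1,50,99],axis=0).round(4), cv2.minAreaRect(k[:,:2].astype(np.float32)))
shift([.466,.1,.26])
E
```

```text
1809 [[0.449  0.0863 0.1715]
 [0.4658 0.1067 0.1896]
 [0.4825 0.1193 0.193 ]] ((0.46562159061431885, 0.10258492827415466), (0.033674921840429306, 0.03409699723124504), 85.72620391845703)
pos [0.465  0.1015 0.2612] tool->target cm [-0.15  0.11  0.12] tool y [ 0.998 -0.062 -0.   ] F [ 0.1 -0.  -0. ] t 1.75
```

View pics/w1.png

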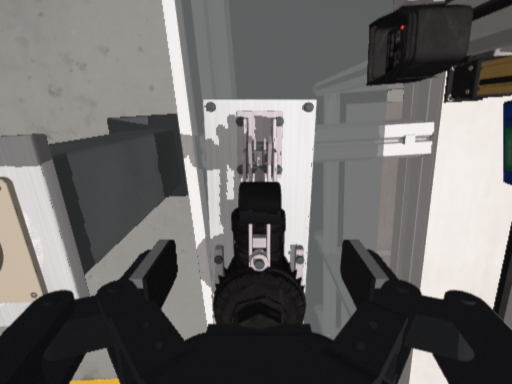

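The wrist view shows the knob at (260,195), between the open fingers and below them. Tool x points along nest +y and tool y along nest +x.

>>> arm_command([
  [[1, 0.1, 0.06, 4, 0.005], [1, 0.1, 0.06, 7, 0.005], [1, 0.1, 0.06, 9.0, 0.005], [1, 0.1, 0.06, 9.8, 0.005], [1, 0.1, 0.06, 9.8, 0.005], [0.3, 0.1, 0.06, 9.8, 0.005], [0.3, 0.1, 0.06, 9.8, 0.005], [0.3, 0.1, 0.06, 9.8, 0.005], [0.3, 0.1, 0.06, 9.8, 0.005], [0.3, 0.1, 0.06, 9.8, 0.005], [0.3, 0.1, 0.06, 9.8, 0.005], [0.3, 0.1, 0.06, 9.8, 0.005]],
])

```text
t: 2.95
position: [0.4656, 0.1015, 0.1645]
tool_rot: [-2.296, -2.143, 0.0]
wrist_force: [-4.7, 0.1, 6.8]
grip_width: 0.0331
finger_force: 62.2
```

Run:
```python
from h import *
shift([.4656,.1026,.163])
# arc table: relative tool shifts (x: +nest y, z: down) from home
t0=np.arctan2(-16,135)
for a in np.arange(0,1.30,.05):
    th=t0+a; r=136; print(round(a,2), ((r*np.sin(th)+16)/10).round(2), ((135-r*np.cos(th))/10).round(2))
```

```text
pos [0.4656 0.1015 0.1645] tool->target cm [ 0.11 -0.01  0.15] tool y [ 0.998 -0.069 -0.001] F [-4.7  0.1  6.8] t 2.95
0.0 -0.0 -0.01
0.05 0.68 -0.07
0.1 1.36 -0.1
0.15 2.04 -0.09
0.2 2.71 -0.05
0.25 3.39 0.02
0.3 4.06 0.12
0.35 4.73 0.26
0.4 5.38 0.44
0.45 6.03 0.64
0.5 6.67 0.88
0.55 7.29 1.15
0.6 7.9 1.45
0.65 8.5 1.78
0.7 9.08 2.14
0.75 9.63 2.53
0.8 10.17 2.94
0.85 10.69 3.38
0.9 11.18 3.85
0.95 11.65 4.34
1.0 12.1 4.86
1.05 12.52 5.39
1.1 12.91 5.95
1.15 13.27 6.52
1.2 13.61 7.11
1.25 13.91 7.72
```

>>> arm_command([
  [[0.3, 0.34, 0, -0.04, 0], [0.3, 0.68, 0, -0.07, 0], [0.3, 1.02, 0, -0.09, 0], [0.3, 1.36, 0, -0.1, 0], [0.3, 1.7, 0, -0.1, 0], [0.3, 2.04, 0, -0.09, 0], [0.3, 2.71, 0, -0.05, 0], [0.3, 3.39, 0, 0.02, 0], [0.3, 4.06, 0, 0.12, 0], [0.3, 4.73, 0, 0.26, 0], [0.3, 5.38, 0, 0.44, 0], [0.3, 5.38, 0, 0.44, 0]],
])

```text
t: 4.15
position: [0.4692, 0.1565, 0.1587]
tool_rot: [-2.294, -2.143, -0.0]
wrist_force: [-4.7, 2.4, 2.6]
grip_width: 0.0336
finger_force: 64.7
```

>>> arm_command([
  [[0.3, 0.65, 0, 0.2, 0], [0.3, 1.29, 0, 0.44, 0], [0.3, 1.91, 0, 0.71, 0], [0.3, 2.52, 0, 1.01, 0], [0.3, 3.12, 0, 1.34, 0], [0.3, 3.7, 0, 1.7, 0], [0.3, 4.25, 0, 2.09, 0], [0.3, 4.79, 0, 2.5, 0], [0.3, 5.31, 0, 2.94, 0], [0.3, 5.8, 0, 3.41, 0], [0.3, 6.27, 0, 3.9, 0], [0.3, 6.72, 0, 4.42, 0], [0.3, 7.14, 0, 4.95, 0], [0.3, 7.53, 0, 5.51, 0], [0.3, 7.89, 0, 6.08, 0], [0.3, 8.23, 0, 6.67, 0], [0.3, 8.38, 0, 6.97, 0], [0.3, 8.53, 0, 7.28, 0], [0.3, 8.53, 0, 7.28, 0]],
])

```text
t: 6.05
position: [0.4747, 0.2411, 0.0859]
tool_rot: [-2.294, -2.143, 0.001]
wrist_force: [-5.5, 0.2, 5.5]
grip_width: 0.0329
finger_force: 69.8
```

>>> arm_command([
  [[0.3, 0.08, 0, 0.2, 0], [0.3, 0.15, 0, 0.35, 0], [0.3, 0.15, 0, 0.35, 0], [1, 0, 0, 0, 0], [1, 0, 0, 0, 0], [1, 0, 0, 0, 0], [1, 0, 0, 0, 0], [1, 0, 0, -1, 0], [1, 0, 0, -3, 0], [1, 0, 0, -7, 0], [1, 0, 0, -12, 0], [1, 0, 0, -17, 0], [1, -4, 0, -17.5, 0], [1, -9, 0, -17.5, 0], [1, -14, 0, -17.5, 0], [1, -19, 0, -17.5, 0], [1, -24, 0, -17.5, 0], [1, -28, 0, -17.5, 0], [1, -30, 0, -17.5, 0], [1, -30, 0, -17.5, 0]],
])

```text
t: 8.05
position: [0.4552, -0.0615, 0.2619]
tool_rot: [2.301, 2.137, 0.001]
wrist_force: [1.2, 0.5, -0.2]
grip_width: 0.0857
finger_force: 0.0
```

```bash
cat > meas.py <<'E'
from h import *
import sys
c,s=np.cos(np.radians(-3.9)),np.sin(np.radians(-3.9)); ex=np.array([c,s]);ey=np.array([-s,c]); O=np.array([.4592,-.0114])
def nest(p): d=p[...,:2]-O; return np.stack([d@ex,d@ey,p[...,2]],-1)
def run(n,name):
    im,P=cloud(n); save(name+".png",im); np.save(name+".npy",P); N=nest(P).reshape(-1,3); N=N[~np.isnan(N[:,0])]; return N
def sel(N,x,y,z): return N[(N[:,0]>x[0])&(N[:,0]<x[1])&(N[:,1]>y[0])&(N[:,1]<y[1])&(N[:,2]>z[0])&(N[:,2]<z[1])]
E
python3 - <<'E'
from meas import *
for n in("wrist","top"):
    N=run(n,n+"2")
    h=sel(N,(-.06,.06),(-.12,.0),(.136,.16)); print(n,"hex",len(h),np.percentile(h,[2,50,98],axis=0).round(4).tolist() if len(h) else "")
    k=sel(N,(-.04,.04),(.18,.3),(.09,.13)); print("knob",len(k),k.mean(0).round(4), k.max(0).round(3))
    h=h.mean(0); w=O+h[0]*ex+h[1]*ey; print(w)
shift([w[0],w[1],.26])
E
```

```text
wrist hex 2134 [[-0.0226, -0.075, 0.1389], [-0.0001, -0.0515, 0.1425], [0.0219, -0.0287, 0.1442]]<stdin>:5: RuntimeWarning: Mean of empty slice.
  ret = um.true_divide(
Traceback (most recent call last):
ValueError: zero-size array to reduction operation maximum which has no identity
```

View pics/wrist2.png

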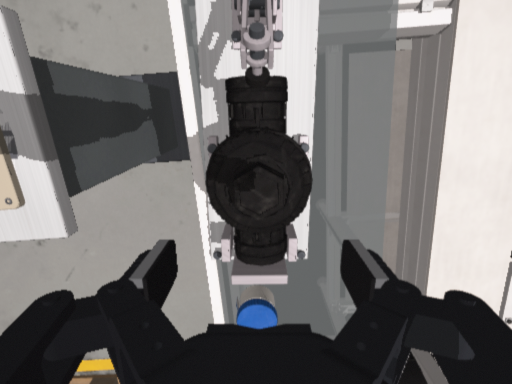

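The clamp is open: the pad is raised at about (258,32), clear of the +y pipe. The hexagon is at (258,182) and the cheeks and stop are at about (260,250–270). I'll go down and grip the hexagon.

>>> arm_command([
  [[1, -0.1, 0.05, 4, 0], [1, -0.2, 0.05, 8, 0], [1, -0.2, 0.05, 11, 0], [1, -0.2, 0.05, 12.2, 0], [1, -0.2, 0.05, 12.2, 0], [0.5, -0.2, 0.05, 12.2, 0], [0.5, -0.2, 0.05, 12.2, 0], [0.5, -0.2, 0.05, 12.2, 0], [0.5, -0.2, 0.05, 12.2, 0], [0.5, -0.2, 0.05, 12.2, 0], [0.5, -0.2, 0.05, 12.2, 0]],
])

```text
t: 9.2
position: [0.4565, -0.0615, 0.1414]
tool_rot: [2.295, 2.142, 0.002]
wrist_force: [-2.5, 0.9, 7.2]
grip_width: 0.0462
finger_force: 61.0
```

>>> arm_command([
  [[0.5, -0.1, 0, 0, 0], [0.5, -0.2, 0, 0, 0], [0.5, -0.3, 0, 0, 0], [0.5, -0.4, 0, 0, 0], [0.5, -0.5, 0, 0, 0], [0.5, -0.6, 0, 0, 0], [0.5, -0.6, 0, 0, 0]],
])

```text
t: 9.9
position: [0.4565, -0.0644, 0.1415]
tool_rot: [-2.293, -2.143, -0.013]
wrist_force: [-0.9, 9.1, 7.7]
grip_width: 0.0462
finger_force: 61.2
```

```bash
cat > gap.py <<'E'
from meas import *
import sys
N=run("top",sys.argv[1])
h=sel(N,(-.07,.07),(-.14,.05),(.1,.128)); print("flange y",np.percentile(h[:,1],[1,99]).round(4),"x",np.percentile(h[:,0],[1,99]).round(4))
z=sel(N,(-.008,.008),(-.23,-.09),(-.01,.2)); z=z[z[:,1].argsort()]; print((z[:,1:]*1000).round().astype(int).tolist()[::2])
k=sel(N,(-.04,.04),(.19,.3),(.07,.15)); print("knob",len(k),k.mean(0).round(4) if len(k) else "")
shift([0,0,0])
E
python3 gap.py top3
```

```text
flange y [-0.0235 -0.0008] x [-0.0295  0.0447]
[[-230, -1], [-230, 2], [-229, 2], [-226, 0], [-225, 3], [-223, -2], [-222, 1], [-219, -2], [-218, 3], [-206, 49], [-204, 52], [-203, 56], [-195, 83], [-195, 84], [-192, 83], [-191, 81], [-191, 84], [-188, 81], [-188, 87], [-186, 79], [-185, 82], [-185, 84], [-183, 32], [-183, 17], [-183, 75], [-183, 73], [-183, 37], [-183, 79], [-183, 59], [-183, 58]]
knob 158 [-0.0014  0.2352  0.1106]
pos [ 0.4565 -0.0644  0.1415] tool->target cm [  3.23 -46.04  14.  ] tool y [ 0.998 -0.068  0.004] F [-0.8  8.8  7.9] t 9.95
```

>>> arm_command([
  [[0.5, -0.1, 0, -0.1, 0], [0.5, -0.2, 0, -0.2, 0], [0.5, -0.3, 0, -0.2, 0], [0.5, -0.4, 0, -0.2, 0], [0.5, -0.5, 0, -0.2, 0], [0.5, -0.5, 0, -0.2, 0]],
])

```text
t: 10.55
position: [0.4552, -0.0717, 0.1416]
tool_rot: [-2.296, -2.143, -0.003]
wrist_force: [0.8, 4.9, 0.9]
grip_width: 0.0466
finger_force: 62.8
```

>>> arm_command([
  [[0.5, -0.1, 0, 0, 0], [0.5, -0.2, 0, 0, 0], [0.5, -0.3, 0, 0, 0], [0.5, -0.4, 0, 0, 0], [0.5, -0.4, 0, 0, 0]],
])

```text
t: 11.05
position: [0.4549, -0.0758, 0.1416]
tool_rot: [-2.296, -2.143, -0.003]
wrist_force: [1.1, 5.5, 1.8]
grip_width: 0.0462
finger_force: 62.9
```

>>> arm_command([
  [[0.5, -0.1, 0, 0, 0], [0.5, -0.2, 0, 0, 0], [0.5, -0.3, 0, 0, 0], [0.5, -0.3, 0, 0, 0]],
])

```text
t: 11.45
position: [0.4548, -0.0782, 0.1416]
tool_rot: [-2.296, -2.143, -0.005]
wrist_force: [0.8, 7.7, 2.6]
grip_width: 0.0462
finger_force: 62.9
```

>>> arm_command([
  [[0.5, -0.1, 0, 0, 0], [0.5, -0.2, 0, 0, 0], [0.5, -0.2, 0, 0, 0]],
])

```text
t: 11.75
position: [0.4549, -0.0784, 0.1417]
tool_rot: [-2.293, -2.142, -0.011]
wrist_force: [1.3, 12.2, 4.0]
grip_width: 0.0466
finger_force: 63.1
```

>>> arm_command([
  [[0.5, -0.1, 0, 0, 0], [0.5, -0.1, 0, 0, 0], [0.5, 0.1, 0, 0, 0], [0.5, 0.2, 0, 0, 0], [0.5, 0.2, 0, 0, 0]],
])

```text
t: 12.25
position: [0.4548, -0.0782, 0.1416]
tool_rot: [-2.296, -2.143, -0.004]
wrist_force: [0.7, 6.4, 2.0]
grip_width: 0.0462
finger_force: 62.9
```

>>> arm_command([
  [[1, 0, 0, 0, 0], [1, 0, 0, 0, 0], [1, 0, 0, 0, 0], [1, 0, 0, 0, 0], [1, 0, 0, 0, 0], [1, 0, 0, -1, 0], [1, 0, 0, -3, 0], [1, 0, 0, -7, 0], [1, -3, 0, -11, 0], [1, -7, 0, -12, 0], [1, -10, 0, -12, 0], [1, -10, 0, -12, 0], [1, -10, 0, -12, 0]],
])

```text
t: 13.55
position: [0.4472, -0.1793, 0.2616]
tool_rot: [-2.298, -2.142, -0.0]
wrist_force: [0.3, -0.1, -0.8]
grip_width: 0.0854
finger_force: 0.0
```

Run:
```python
from meas import *
N=run("wrist","wrist4")
h=sel(N,(-.06,.06),(-.13,.0),(.136,.16)); print("hex",np.percentile(h,[2,50,98],axis=0).round(4).tolist())
im=cv2.imread("pics/wrist4.png"); P=nest(np.load("wrist4.npy"))
m=(abs(P[...,0])<.05)&(P[...,1]>-.23)&(P[...,1]<-.12); v,u=np.where(m); print(v.min(),v.max(),u.min(),u.max())
c=im[max(v.min()-10,0):v.max()+10,max(u.min()-10,0):u.max()+10]; f=min(800/c.shape[1],600/c.shape[0]); cv2.imwrite("pics/w4c.png",cv2.resize(c,None,fx=f,fy=f)); print(f)
for x in(-.025,-.01,.01,.025):
    q=sel(N,(x-.004,x+.004),(-.21,-.13),(-.01,.12)); q=q[q[:,1].argsort()][::max(1,len(q)//45)]; print(x,(q[:,1:]*1000).round().astype(int).tolist())
shift([0,0,0])
```

```text
hex [[-0.0232, -0.0915, 0.1407], [-0.0008, -0.0682, 0.1426], [0.0211, -0.0461, 0.1444]]
130 383 102 415
2.272727272727273
-0.025 [[-194, 81], [-193, 81], [-191, 82], [-190, 82], [-189, 81], [-187, 82], [-186, 82], [-185, 81], [-184, 81], [-183, 81], [-182, 80], [-181, 82], [-181, 79], [-180, 74], [-178, 76], [-177, 71], [-176, 77], [-174, 77], [-173, 72], [-172, 77], [-170, 77], [-169, 77], [-168, 77], [-167, 72], [-165, 73], [-164, 75], [-163, 75], [-161, 76], [-160, 78], [-158, 79], [-157, 80], [-156, 80], [-155, 74], [-154, 65], [-153, 70], [-151, 73], [-150, 75], [-148, 66], [-146, 74], [-145, 75], [-143, 63], [-142, 73], [-140, 74], [-139, 75], [-138, 75], [-136, 71], [-135, 74], [-133, 76], [-132, 77], [-131, 76]]
-0.01 [[-194, 81], [-193, 82], [-191, 82], [-190, 82], [-189, 82], [-187, 82], [-185, 82], [-184, 82], [-182, 83], [-180, 83], [-178, 86], [-177, 87], [-175, 87], [-174, 86], [-172, 85], [-171, 85], [-170, 86], [-169, 85], [-168, 84], [-166, 85], [-164, 85], [-163, 85], [-162, 86], [-160, 86], [-159, 86], [-158, 86], [-157, 87], [-155, 84], [-154, 82], [-153, 82], [-1
[... 802 characters left out ...]
[-192, 81], [-190, 82], [-189, 82], [-188, 82], [-186, 82], [-185, 81], [-184, 82], [-183, 80], [-182, 80], [-181, 74], [-181, 80], [-181, 71], [-178, 80], [-177, 80], [-176, 75], [-174, 77], [-173, 78], [-172, 73], [-170, 79], [-169, 80], [-168, 74], [-166, 74], [-164, 78], [-163, 79], [-162, 75], [-160, 76], [-158, 79], [-157, 78], [-156, 78], [-155, 74], [-154, 79], [-153, 70], [-152, 70], [-150, 71], [-149, 73], [-147, 74], [-146, 68], [-145, 69], [-143, 70], [-142, 71], [-141, 73], [-139, 74], [-138, 68], [-137, 69], [-135, 73], [-134, 75], [-132, 76], [-131, 69]]
pos [ 0.4471 -0.1786  0.2612] tool->target cm [ 14.7  -45.82  26.15] tool y [ 0.998 -0.069 -0.   ] F [ 0.8  0.1 -0.4] t 13.6
```

View pics/w4c.png

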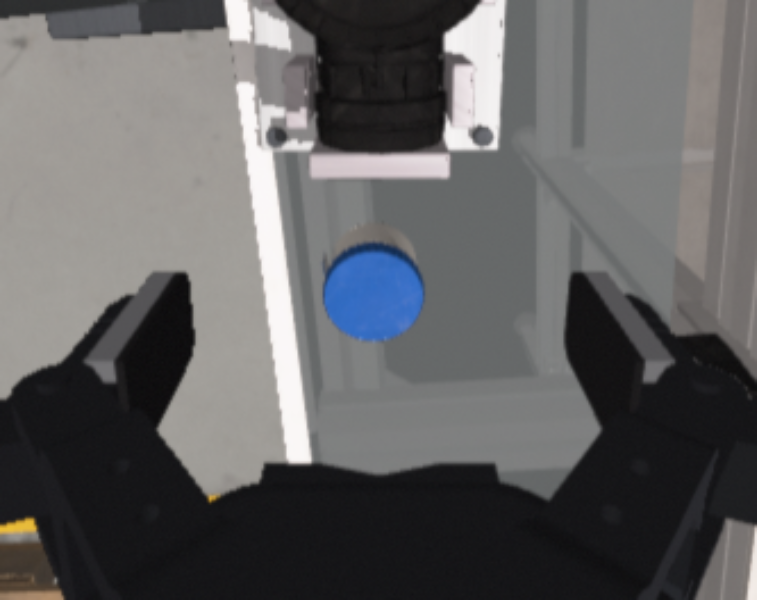

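The picture shows the pipe end, at about (380,150), touching the stop face along its whole width with no visible gap. The jar is undisturbed. I'll go back to the knob.

>>> arm_command([
  [[1, 3, 0, 0, 0], [1, 7, 0, 0, 0], [1, 12, -0.1, 0, 0], [1, 17, -0.1, 0, 0], [1, 22, -0.1, 0, 0], [1, 27, -0.15, 0, 0], [1, 32, -0.15, 0, 0], [1, 37, -0.15, 0, 0], [1, 41, -0.15, 1, 0], [1, 42, -0.15, 4, 0], [1, 42.1, -0.15, 6, 0], [1, 42.1, -0.15, 6, 0]],
])

```text
t: 14.8
position: [0.471, 0.2418, 0.1975]
tool_rot: [-2.291, -2.145, 0.012]
wrist_force: [-0.2, -0.2, -0.6]
grip_width: 0.085
finger_force: 0.0
```

Run:
```python
from meas import *
N=run("wrist","wrist5")
for z in(.085,.1,.108):
    k=sel(N,(-.03,.03),(.18,.31),(z,.13)); print(z,len(k),np.percentile(k,[2,50,98],axis=0).round(4).tolist() if len(k) else "")
shift([.4747,.2411,.087]); p=manip.get_obs()["position"]; print(nest(p))
```

```text
0.085 1950 [[-0.0178, 0.2031, 0.0876], [-0.0017, 0.2517, 0.1182], [0.014, 0.266, 0.1223]]
0.1 1778 [[-0.0178, 0.2243, 0.1018], [-0.0017, 0.2533, 0.1189], [0.0141, 0.2661, 0.1223]]
0.108 1576 [[-0.0178, 0.2343, 0.109], [-0.0017, 0.2533, 0.1194], [0.0142, 0.2653, 0.1223]]
pos [0.4724 0.2417 0.1995] tool->target cm [-0.02  0.28 11.24] tool y [ 0.998 -0.067 -0.004] F [ 0.7 -0.5 -0.3] t 14.85
[-0.00401811  0.25337331  0.19945689]
```

View pics/wrist5.png

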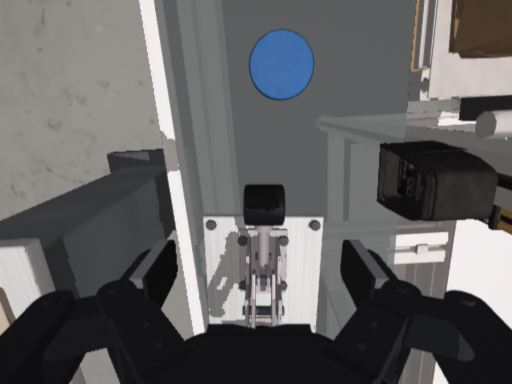

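The knob is at about (264,205) between the fingers, and the dish at (281,65) is clear. It seems to have sprung back slightly from fully open. I'll grip it and press it to the open end first.

>>> arm_command([
  [[1, 0, 0, 4, 0], [1, 0, 0, 8, 0], [1, 0, 0, 10, 0], [1, 0, 0, 10.9, 0], [1, 0, 0, 10.9, 0], [0.3, 0, 0, 10.9, 0], [0.3, 0, 0, 10.9, 0], [0.3, 0, 0, 10.9, 0], [0.3, 0, 0, 10.9, 0], [0.3, 0, 0, 10.9, 0], [0.3, 0, 0, 10.9, 0], [0.3, 0, 0, 10.9, 0]],
])

```text
t: 16.05
position: [0.4748, 0.2418, 0.0932]
tool_rot: [-2.295, -2.144, -0.002]
wrist_force: [-2.8, 2.8, 5.5]
grip_width: 0.0336
finger_force: 62.1
```

>>> arm_command([
  [[0.3, 0.1, 0, 0.2, 0], [0.3, 0.2, 0, 0.4, 0], [0.3, 0.25, 0, 0.6, 0], [0.3, 0.3, 0, 0.8, 0], [0.3, 0.3, 0, 0.8, 0], [0.3, 0.3, 0, 0.8, 0]],
])

```text
t: 16.65
position: [0.475, 0.2452, 0.0863]
tool_rot: [-2.295, -2.144, -0.002]
wrist_force: [-5.7, 3.4, 13.1]
grip_width: 0.0332
finger_force: 63.9
```

>>> arm_command([
  [[0.3, 0.1, 0, 0.2, 0], [0.3, 0.15, 0, 0.4, 0], [0.3, 0.2, 0, 0.6, 0], [0.3, 0.2, 0, 0.6, 0]],
])

```text
t: 17.05
position: [0.4752, 0.2453, 0.0858]
tool_rot: [2.294, 2.142, -0.003]
wrist_force: [-17.6, -8.4, 50.7]
grip_width: 0.033
finger_force: 68.6
```

Run:
```python
from meas import *
N=run("scene","s6"); k=sel(N,(-.03,.03),(.19,.31),(.06,.2)); print(len(k)); shift([0,0,0]); print(nest(manip.get_obs()["position"]))
N=run("wrist","w6")
for x in((-.008,.005),):
    q=sel(N,x,(.2,.3),(.02,.14)); print(len(q)); b=np.round(q[:,1]/.004)*4
    print([(int(v),(q[b==v,2].max()*1000).round()) for v in np.unique(b)])
```

```text
366
pos [0.4752 0.2453 0.0859] tool->target cm [-27.7  -45.74   8.62] tool y [ 0.998 -0.068  0.001] F [-17.6  -9.3  50.6] t 17.1
[-0.00151909  0.25722247  0.085867  ]
2390
[(200, np.float64(78.0)), (204, np.float64(83.0)), (208, np.float64(86.0)), (212, np.float64(88.0)), (216, np.float64(90.0)), (220, np.float64(90.0)), (224, np.float64(97.0)), (228, np.float64(99.0)), (232, np.float64(99.0)), (240, np.float64(112.0)), (244, np.float64(114.0)), (248, np.float64(116.0)), (252, np.float64(116.0)), (256, np.float64(116.0)), (260, np.float64(115.0)), (264, np.float64(113.0)), (268, np.float64(110.0)), (272, np.float64(101.0))]
```

The handle is against its open end stop: the knob is about 98 mm up and the resistance is firm. Now I'll swing it home.

>>> arm_command([
  [[0.3, -0.15, 0, -0.75, 0], [0.3, -0.45, 0, -1.36, 0], [0.3, -0.79, 0, -1.95, 0], [0.3, -1.15, 0, -2.52, 0], [0.3, -1.54, 0, -3.08, 0], [0.3, -1.96, 0, -3.61, 0], [0.3, -2.41, 0, -4.13, 0], [0.3, -2.88, 0, -4.62, 0], [0.3, -3.37, 0, -5.09, 0], [0.3, -3.89, 0, -5.53, 0], [0.3, -4.43, 0, -5.94, 0], [0.3, -4.98, 0, -6.33, 0], [0.3, -5.56, 0, -6.69, 0], [0.3, -6.16, 0, -7.02, 0], [0.3, -6.77, 0, -7.32, 0], [0.3, -7.39, 0, -7.59, 0], [0.3, -8.03, 0, -7.83, 0], [0.3, -8.68, 0, -8.03, 0], [0.3, -8.68, 0, -8.03, 0]],
])

```text
t: 19.05
position: [0.4695, 0.1605, 0.1597]
tool_rot: [-2.294, -2.142, -0.004]
wrist_force: [-3.9, 4.8, 5.6]
grip_width: 0.0337
finger_force: 60.6
```

Run:
```python
from meas import *
shift([0,0,0]); print(nest(manip.get_obs()["position"]))
```

```text
pos [0.4695 0.1605 0.1597] tool->target cm [-19.29 -45.74  15.9 ] tool y [ 0.998 -0.068 -0.   ] F [-3.9  4.8  5.6] t 19.05
[-0.00146525  0.17222939  0.15968546]
```

>>> arm_command([
  [[0.3, -0.65, 0, -0.18, 0], [0.3, -1.32, 0, -0.32, 0], [0.3, -1.99, 0, -0.42, 0], [0.3, -2.67, 0, -0.49, 0], [0.3, -3.0, 0, -0.51, 0], [0.3, -3.34, 0, -0.53, 0], [0.3, -3.68, 0, -0.54, 0], [0.3, -4.02, 0, -0.54, 0], [0.3, -4.36, 0, -0.53, 0], [0.3, -4.7, 0, -0.51, 0], [0.3, -5.04, 0, -0.48, 0], [0.3, -5.4, 0, -0.45, 0], [0.3, -5.4, 0, -0.45, 0]],
])

```text
t: 20.35
position: [0.466, 0.107, 0.1652]
tool_rot: [-2.294, -2.143, -0.006]
wrist_force: [-5.3, 4.5, 11.4]
grip_width: 0.0331
finger_force: 62.8
```

Run:
```python
from meas import *
shift([0,0,0]); print(nest(manip.get_obs()["position"]))
```

```text
pos [0.466  0.107  0.1652] tool->target cm [-13.93 -45.77  16.43] tool y [ 0.998 -0.068  0.001] F [-5.3  4.5 11.4] t 20.35
[-0.00128112  0.11857282  0.1652051 ]
```

>>> arm_command([
  [[0.3, -0.2, 0, 0.02, 0], [0.3, -0.4, 0, 0.05, 0], [0.3, -0.6, 0, 0.08, 0], [0.3, -0.6, 0, 0.08, 0]],
])

```text
t: 20.75
position: [0.4655, 0.0996, 0.1644]
tool_rot: [2.297, 2.143, 0.001]
wrist_force: [-4.2, 1.7, 12.6]
grip_width: 0.033
finger_force: 63.7
```

>>> arm_command([
  [[0.3, -0.2, 0, 0.02, 0], [0.3, -0.4, 0, 0.05, 0], [0.3, -0.6, 0, 0.08, 0], [0.3, -0.6, 0, 0.08, 0]],
])

```text
t: 21.15
position: [0.465, 0.0923, 0.1633]
tool_rot: [2.296, 2.141, -0.002]
wrist_force: [-3.7, -3.7, 10.8]
grip_width: 0.0332
finger_force: 64.5
```

>>> arm_command([
  [[1, 0, 0, 0, 0], [1, 0, 0, 0, 0], [1, 0, 0, 0, 0], [1, 0, 0, 0, 0], [1, 0, 0, 0, 0], [1, 0, 0, -2, 0], [1, 0, 0, -6, 0], [1, 0.8, 0, -9.8, 0], [1, 0.8, 0, -9.8, 0], [1, 0.8, 0, -9.8, 0]],
])

```text
t: 22.15
position: [0.4661, 0.1019, 0.2604]
tool_rot: [2.295, 2.143, 0.003]
wrist_force: [-0.8, -0.3, 0.1]
grip_width: 0.0858
finger_force: 0.0
```

Run:
```python
from meas import *
N=run("wrist","w7"); shift([.4656,.1026,.163])
for P,l in((N,"now"),(nest(np.load("w1.npy")).reshape(-1,3),"start")):
    k=sel(P,(-.03,.03),(.05,.2),(.165,.2)); print(l,len(k),np.percentile(k,[2,50,98],axis=0).round(4).tolist())
    h=sel(P,(-.06,.06),(-.13,.0),(.136,.16)); print("hex",len(h),np.percentile(h,[2,50,98],axis=0).round(4).tolist() if len(h) else 0)
    k=sel(P,(-.012,.012),(.0,.08),(.02,.15)); b=np.round(k[:,1]/.005)*5
    print([(int(v),int(np.median(k[b==v,2])*1000)) for v in np.unique(b)])
```

```text
pos [0.4651 0.1017 0.259 ] tool->target cm [0.1  0.05 9.6 ] tool y [ 0.998 -0.069 -0.   ] F [ 0.1 -0.4 -0.2] t 22.2
now 1815 [[-0.0174, 0.0985, 0.1748], [-0.001, 0.1182, 0.1896], [0.0146, 0.1303, 0.1927]]
hex 82 [[-0.0106, -0.0463, 0.1361], [-0.0012, -0.0428, 0.1387], [0.0094, -0.0406, 0.1435]]
[(15, 123), (20, 117), (25, 122), (30, 118), (35, 119), (40, 114), (45, 113), (50, 113), (55, 115), (60, 114), (65, 114)]
start 1809 [[-0.0174, 0.0986, 0.1735], [-0.0016, 0.1183, 0.1896], [0.0147, 0.1304, 0.1928]]
hex 532 [[-0.0227, -0.0437, 0.1364], [-0.0006, -0.0351, 0.142], [0.0214, -0.0257, 0.144]]
[(0, 109), (5, 104), (15, 123), (20, 123), (25, 123), (30, 121), (35, 118), (40, 114), (45, 113), (50, 109), (55, 94), (60, 114), (65, 114)]
```

View pics/w7.png

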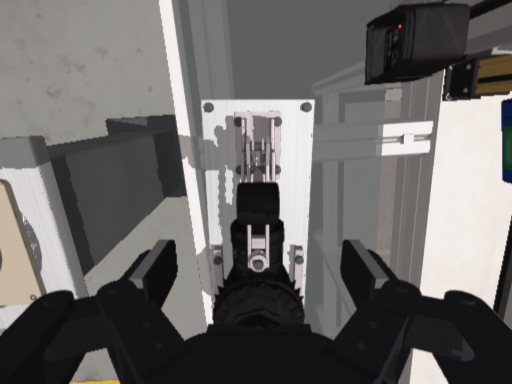

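The knob is back exactly at its starting home position, at about (258,200), and the pad is on the pipe at (258,262). One last check of the pipe end against the stop.

>>> arm_command([
  [[1, -3, 0, -0.3, 0], [1, -7, 0, -0.3, 0], [1, -12, 0, -0.3, 0], [1, -17, 0, -0.3, 0], [1, -22, 0, -0.3, 0], [1, -26, 0, -0.3, 0], [1, -28.1, 0, -0.3, 0], [1, -28.1, 0, -0.3, 0], [1, -28.1, 0, -0.3, 0]],
])

```text
t: 23.1
position: [0.4448, -0.1783, 0.2606]
tool_rot: [-2.296, -2.14, 0.001]
wrist_force: [0.2, 0.2, 0.5]
grip_width: 0.0853
finger_force: 0.0
```

Run:
```python
from meas import *
N=run("wrist","w8"); shift([.4471,-.1786,.2612])
for P,l in((N,"now"),(nest(np.load("wrist4.npy")).reshape(-1,3),"before")):
    h=sel(P,(-.06,.06),(-.13,.0),(.136,.16)); print(l,"hex",len(h),np.percentile(h,[2,50,98],axis=0).round(4).tolist())
    s=sel(P,(-.02,.02),(-.2,-.17),(-.01,.076)); print("low pts at joint",len(s))
c=cv2.imread("pics/w8.png")[120:215,200:320]; cv2.imwrite("pics/w8c.png",cv2.resize(c,None,fx=6,fy=6))
```

```text
pos [ 0.445  -0.1777  0.261 ] tool->target cm [-0.07  0.21 -0.02] tool y [ 0.998 -0.069 -0.003] F [-0.7 -0.3 -0.2] t 23.15
now hex 2969 [[-0.0233, -0.0913, 0.1408], [-0.0012, -0.0679, 0.1426], [0.0214, -0.0457, 0.1445]]
low pts at joint 0
before hex 2937 [[-0.0232, -0.0915, 0.1407], [-0.0008, -0.0682, 0.1426], [0.0211, -0.0461, 0.1444]]
low pts at joint 0
```

View pics/w8c.png

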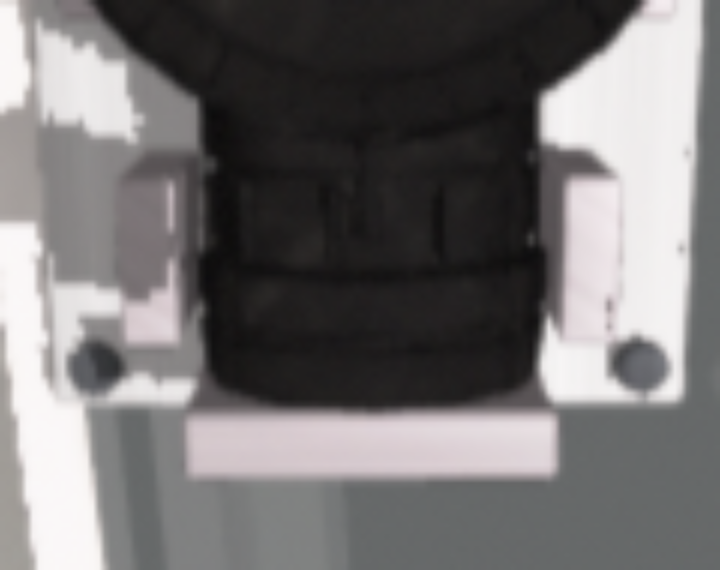

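The pipe end meets the stop face with no gap, from (210,400) to (540,400), and the valve hasn't moved since before clamping. I'm handing the job in.

```bash
python3 -c "
from plant import manip
print(manip.job_done())"
```

```text
the job is handed in; nothing more can be done
None
```

The job is handed in: I swung the clamp fully open, slid the valve body flush against the stop with about 15 N at most, and swung the handle home so it reads the same as at the start; the jar and dish were not touched.

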